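# Throw a spoiled avocado away through a lever-lidded scrap bin

## Robot

A 6-joint arm with a two-finger parallel gripper is mounted at the origin on a cart in front of the work surface, level with it; the furniture and walls round the work are solid. World frame = base frame: x ahead of the robot, y to its left, z up, the work surface at z = 0. Lengths are in m, angles in rad, forces in N, time in s.
With the tool pointing down it reaches from about 0.25 to 0.775 m from the base axis. Payload 8.9 kg.
Tool frame: the origin (TCP) lies at the very end of the fingers, on their centre line; the grasp point (between the pads) lies 19 mm behind it; z points along the fingers, x is the direction in which the jaws open and shut, and the axes are right-handed (so a half turn about z gives the same grasp; the last joint's range is limited). The gripper opens to 85 mm and grips with 20 to 120 N. Pads are 22 mm wide; open, the fingers measure 114 mm over their backs; the gripper's body (76 mm by 85 mm) begins 54 mm behind the grasp point. The pads swing forward as they close: fully open they stand 13 mm farther back than shut.
Start: joints at [1.071, 0.291, -0.153, 1.127, 0, 1.431], TCP at [0.185, 0.491, 0.231] pointing down, gripper open.
Joint ranges: [-2.52, 2.52], [-0.91, 1.74], [-1.3, 1.37], [-1.96, 2.02], [-1.52, 1.47], [-3.14, 3.14]. Speed limits (rad/s): [2.22, 2.22, 2.79, 3.14, 3.14, 3.14].

## Interface

Orientations are given as a unit quaternion [x, y, z, w].
In Python, from bench import sensors, read_camera, get_calibration, job gives the robot as it stands.
- The arm moves only by the shell command python3 -m creep 'ROWS' [FORCE]. ROWS is JSON, one flat list of numbers, 5 for each row, row after row: the shift along the tool's x, y, z in units of 0.3 m (1.0 is 0.3 m), then the turn about the tool's z in units of 2 pi rad (1.0 is 2 pi rad), then the gripper's target within -1 to 1 (fully open at 1, half-way at 0, shut at -1). A call has 1 to 20 rows; each row is the pose to reach, as a shift and turn from the pose measured when the call began, along the tool's axes at that moment, turning the shorter way round; what a row does not reach only later rows make up. A row lasts 1/12 s, in which the tool goes at most 41.7 mm and 7.16 degrees, less where a joint would pass 70% of its speed; a pose out of reach is approached as far as the arm can. A call with a number of a shift or a turn outside -1 to 1 is refused whole. A call with a gripper value outside its range is refused whole. The fingers move at their own pace and stop on an object; FORCE is the grip in N (left out, the last holds). Time passes only in rows, so rows that repeat a pose let the fingers close. It gives the time, the measured TCP pose, the force and the opening at its end, in the units of the state.
- sensors.read_state(): the state, without advancing time (a new reading comes with each control period).
- read_camera(name): name is "side" or "top"; returns the picture (480x640x3 uint8, red, green, blue); there is no depth.
- get_calibration(name): a dict with "mtx" (3x3 intrinsics, pixels), "k1" (the pictures are not rectified: a ray, as slopes to the right and down, at radius r is drawn at 1 + k1 r^2 times it, then the intrinsics apply), "xyz" and "orientation" of the camera in the world. Camera axes: x right, y down, z forward; pixel columns grow to the right and rows downward; lengths in m; the calibration is good to about 2 mm. A picture is of the moment at which its call begins. get_calibration takes no time and is no camera call.
- job.finish_job(): hands the job in, once; it reports no verdict.
The state is a dict: "time": time; "qpos": joint angles; "qvel": joint speeds; "effort": joint torques, N m; "tool_pos": TCP position; "tcp_rot": TCP orientation; "wrist_force": force on the tool from outside, world axes, zero at the start; "moment": the same for the moment, N m; "gripper_width": opening from 0.0 (shut) to 1.0 (fully open).
Only numpy, scipy, OpenCV 4.12 (cv2) and the standard library are available. Lean on these libraries where they do the work, as an engineer would, in place of code of your own. Each camera call takes 0.05 s, during which the arm holds its last target.

## Task

The avocado lying on the serving board is spoiled: set it on the sloping loading chute of the steel scrap bin and let go, so that it rests there against the closed lid. Then press the bin's lever down with the fingers and hold the lid up until the avocado has dropped into the bin, and let the lever go so that the lid closes again. Leave the other avocados and the tomatoes where they are.

Things in the scene. Friction and masses are not known exactly. Their poses are not given: they have to be found in the camera images.
- scrap_bin: Steel scrap bin fixed to the table, yaw within 0.2 rad: open box 150 x 150 mm, 105 mm high, walls and floor 4 mm, under a hinged lid; sloping loading chute on its +y side, lid lever on its -y side. Origin: centre of the box's underside, on the table; x across the chute, y from lever to chute, z up.
- chute_mid (a point): Middle of the chute's floor, 144 mm in +y of the bin's origin, 142 mm up; axes as the bin. The chute is a polished slide, 120 mm wide inside, 170 mm long, 25 degrees steep, with walls 36 mm high, its floor rising from z 106 mm at y 68 mm (by the lid) to 178 mm at y 221 mm; top end open. What is put on it slides or rolls down to the closed lid.
- lid (a joint): Lid angle: 0 shut, 1.15 rad fully up. Shallow inverted steel tray 148 x 142 mm, 33 mm high, hinged at the box's -y rim, so its edge by the chute rises. Shut, its end face stops what lies on the chute. It turns 2.5 times the lever's angle and springs shut within about a second of the lever's release. An avocado passes freely above about 0.8 rad.
- lid_edge (a point): Middle of the lid's upper edge on the chute's side: 67 mm in +y from the bin's origin and 139 mm up when shut. It rises by up to 114 mm.
- lever (a joint): Lever angle: 0 at rest, 0.46 rad fully down, sprung back, damped. A dark bar out of the box's -y wall with a black pad at its end; its level axis runs along the bin's x, 88 mm in -y of the bin's origin, 85 mm up. The pad needs about 4 to 8 N when pressed slowly.
- lever_pad (a point): Middle of the top of the lever's pad (56 mm along the bin's x, 42 mm along y, 8 mm thick): at rest 178 mm in -y of the bin's origin, 120 mm above the table. It swings on an arc of 97 mm radius; fully pressed it is about 44 mm lower, at nearly the same place in plan (7 mm further out on the way). Press straight down with closed fingers, and hold.
- spoiled_avocado: The spoiled avocado, dark, 90 mm long (x), 59 mm wide (y) and 59 mm high, 0.13 to 0.27 kg, lying on the serving board. Origin: centre of its underside as it lies at the start; x along its length. Grip it across its width. On the chute lay its length across the slide (along the bin's x).
- avocado_mid (a point): The middle of the spoiled avocado, 30 mm above its underside.
- serving_board: Flat wooden board, 85 x 260 mm and 20 mm thick, fixed on the table, left of the bin; the spoiled avocado lies on it. Origin: centre of its underside; y along its length.
- avocado_b: A good avocado, 97 x 65 x 64 mm, lying on the bare table; stays where it is. Origin: centre of its underside.
- avocado_c: A good avocado, 93 x 61 x 61 mm, lying on the bare table in front of the bin; stays where it is. Origin: centre of its underside.
- tomato_a: A tomato, 84 mm across, 59 mm high; stays where it is. Origin: centre of its underside.
- tomato_b: A tomato, 94 mm across, 66 mm high; stays where it is. Origin: centre of its underside.

How it is judged:
By the outcome, as a careful person would: the job done as asked, in the order asked, and still so for the second after the job is handed in, with the robot touching nothing.
It also fails if it takes over 51 s, if anything falls off the work surface, if the arm or the gripper's body presses on something with over 40 N, if the wrist force passes 120 N, or if a joint passes its speed limit or range.

## Working session

There is one attempt and no reset: what is moved stays moved. The work goes in short steps, Python scripts to look and compute and a shell command to move; the robot and the scene stay as the last step left them, time stands still between calls to the robot, and variables do not carry over. Pictures are saved under pics/ and viewed, and the job is handed in when it is done.

```bash
ls; mkdir -p pics
python3 - <<'E'
from bench import sensors, read_camera, get_calibration, job
import cv2
for n in ("side","top"):
    im=read_camera(n); cv2.imwrite(f"pics/{n}0.png",im[:,:,::-1]); print(get_calibration(n))
print(sensors.read_state())
E
```

```text
pics
{'mtx': array([[613.42165959,   0.        , 316.54569568],
       [  0.        , 613.42165959, 228.96303884],
       [  0.        ,   0.        ,   1.        ]]), 'k1': -0.016803037667966224, 'xyz': array([-0.0165844 , -0.95094929,  0.86110677]), 'orientation': array([ 0.85907228, -0.19595675,  0.11297714, -0.45916439])}
{'mtx': array([[616.47819157,   0.        , 312.06303219],
       [  0.        , 616.47819157, 234.51713311],
       [  0.        ,   0.        ,   1.        ]]), 'k1': -0.09924094869213647, 'xyz': array([0.30475133, 0.05395512, 1.72597569]), 'orientation': array([-0.69827243,  0.71371942, -0.0416778 ,  0.03582125])}
{'time': 0.1, 'qpos': array([ 1.07069967e+00,  2.91214347e-01, -1.54034701e-01,  1.12670092e+00,
       -1.06754003e-06,  1.43151044e+00]), 'qvel': array([-0.00042957, -0.00231535,  0.00208625,  0.00049133,  0.00190804,
        0.00092487]), 'effort': array([ 2.44314600e-03, -5.37977743e+01,  3.31919897e+01,  9.29657224e-03,
       -1.28408560e-04, -6.17048705e-07]), 'tool_pos': array([0.18514581, 0.49085866, 0.23080075]), 'tcp_rot': array([ 8.22506066e-01,  5.68756045e-01, -5.15152435e-04,  2.59501031e-04]), 'wrist_force': array([-0.6121343 ,  0.81105316, -0.22533969]), 'moment': array([-0.00566256, -0.02719692, -0.00344629]), 'gripper_width': 1.001859212223154}
```

View pics/top0.png

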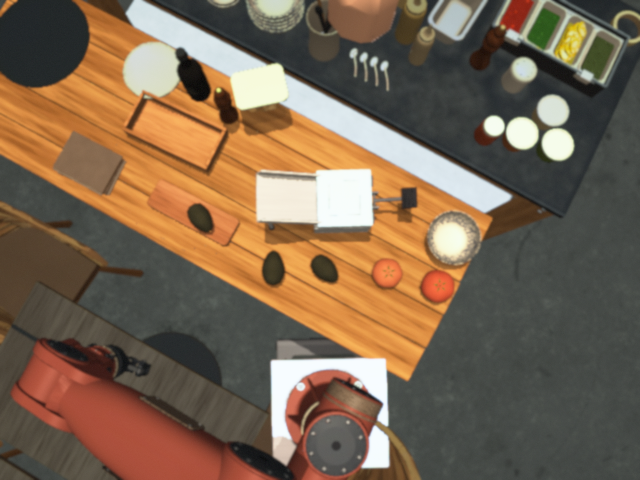

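View pics/side0.png

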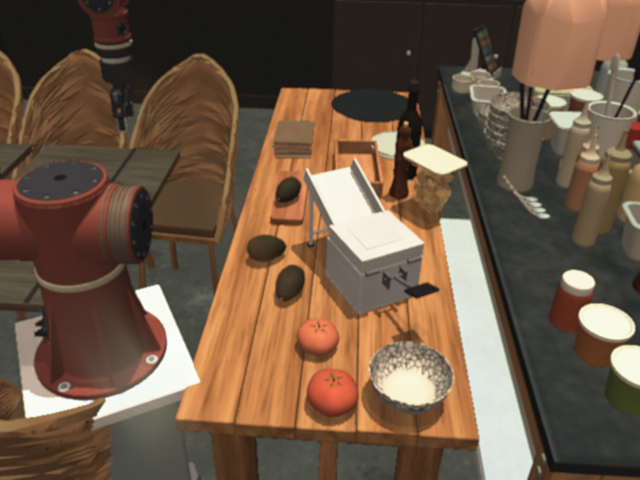

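Top view: spoiled avocado on the board at about (201,218), chute (286,197), lid (344,198), lever pad (408,198). Good avocados are at (273,268) and (324,268), tomatoes at (387,273) and (437,286). The side view agrees.

```bash
cat > h.py <<'E'
import numpy as np, cv2
from scipy.spatial.transform import Rotation as R
from bench import sensors, read_camera, get_calibration
def rays(n,uv):
    c=get_calibration(n); K=c['mtx']; uv=np.atleast_2d(np.asarray(uv,float))
    d=np.array([c['k1'],0,0,0,0.])
    p=cv2.undistortPoints(uv.reshape(-1,1,2),K,d).reshape(-1,2)
    v=np.c_[p,np.ones(len(p))]
    return c['xyz'],R.from_quat(c['orientation']).apply(v)
def plane(n,uv,z):
    o,v=rays(n,uv); return o+v*((z-o[2])/v[:,2])[:,None]
def proj(n,P):
    c=get_calibration(n); r=R.from_quat(c['orientation']).inv()
    q=r.apply(np.atleast_2d(P)-c['xyz']); 
    return cv2.projectPoints(q.reshape(-1,1,3),np.zeros(3),np.zeros(3),c['mtx'],np.array([c['k1'],0,0,0,0.]))[0].reshape(-1,2)
def tri(a,b):
    o1,v1=rays('top',a);o2,v2=rays('side',b);v1=v1[0];v2=v2[0]
    s=np.linalg.lstsq(np.c_[v1,-v2],o2-o1,rcond=None)[0]
    p,q=o1+s[0]*v1,o2+s[1]*v2
    return (p+q)/2,np.linalg.norm(p-q)
E
python3 - <<'E'
from h import *
im=cv2.imread('pics/top0.png')
hsv=cv2.cvtColor(im,cv2.COLOR_BGR2HSV)
# dark objects on table
m=((hsv[...,2]<75)).astype(np.uint8)
def blobs(m,x0,y0,x1,y1,z,mn=60):
    s=np.zeros_like(m); s[y0:y1,x0:x1]=m[y0:y1,x0:x1]
    for c in cv2.findContours(s,cv2.RETR_EXTERNAL,cv2.CHAIN_APPROX_NONE)[0]:
        if cv2.contourArea(c)<mn: continue
        r=cv2.minAreaRect(c); b=cv2.boxPoints(r); M=cv2.moments(c)
        cen=plane('top',[[M['m10']/M['m00'],M['m01']/M['m00']]],z)[0]
        P=plane('top',b,z); e1=P[1]-P[0]; e2=P[2]-P[1]
        pts=plane('top',c.reshape(-1,2),z)[:,:2]; 
        el=cv2.fitEllipse(pts.astype(np.float32)*1000)
        print(r,'cen',cen.round(4),np.linalg.norm(e1).round(3),np.degrees(np.arctan2(e1[1],e1[0])).round(1),np.linalg.norm(e2).round(3),np.degrees(np.arctan2(e2[1],e2[0])).round(1),'ell',np.round(el[0],1),np.round(el[1],1),round(el[2],1))
print('avo');blobs(m,180,195,350,295,0.05)
print('pad');blobs(m,395,180,425,215,0.12)
for n,b in(('top',(140,140,450,300)),('side',(230,140,460,320))):
    i=cv2.imread(f'pics/{n}0.png')[b[1]:b[3],b[0]:b[2]]
    f=800/i.shape[1]; f=min(f,600/i.shape[0]); cv2.imwrite(f'pics/{n}0z.png',cv2.resize(i,None,fx=f,fy=f,interpolation=cv2.INTER_CUBIC)); print(n,f)
E
```

```text
avo
((324.7500305175781, 269.2500305175781), (29.698482513427734, 19.091880798339844), 45.0) cen [0.3951 0.0073 0.05  ] 0.052 -46.2 0.081 -136.4 ell [395.3   7.6] [51.1 80.4] 131.5
((273.0, 268.0), (32.0, 20.0), 90.0) cen [0.3978 0.1465 0.05  ] 0.055 -91.2 0.087 179.0 ell [397.7 146.5] [53. 86.] 89.2
((200.75, 217.75), (28.991374969482422, 18.384777069091797), 45.0) cen [0.5421 0.3442 0.05  ] 0.051 -45.5 0.081 -135.9 ell [542.3 344.4] [49.8 82.2] 124.8
pad
((408.5, 198.5), (19.0, 13.0), 90.0) cen [ 0.5728 -0.2187  0.12  ] 0.035 -91.1 0.051 177.6 ell [ 572.5 -218.5] [38.1 58. ] 81.3
top 2.5806451612903225
side 3.3333333333333335
```

View pics/top0z.png

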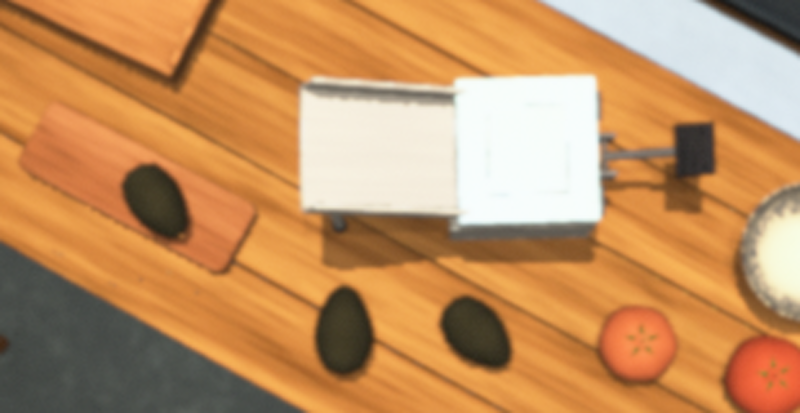

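View pics/side0z.png

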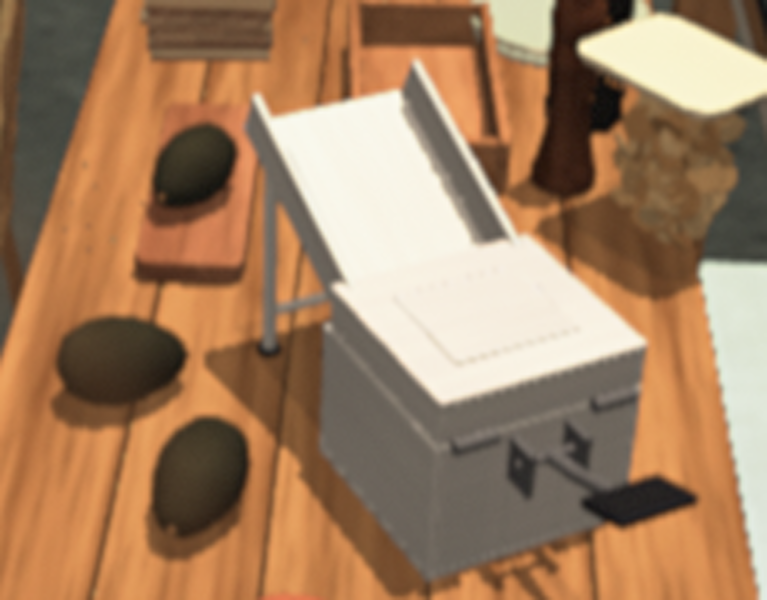

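Run:
```python
from h import *
f=2.5806451612903225
T=np.array([(456,77),(597,75),(602,220),(452,222)])/f+[140,140]
P=plane('top',T,.139); print('lid',P.round(4), 'mean',P.mean(0).round(4))
e=(P[0]+P[3]-P[1]-P[2])/2; print('len',np.linalg.norm(e), 'yaw',np.degrees(np.arctan2(e[1],e[0]))-90, 'w',np.linalg.norm(P[0]-P[3]),np.linalg.norm(P[1]-P[2]))
a=P[0]-P[3];b=P[1]-P[2]; print([np.degrees(np.arctan2(v[1],v[0])) for v in (a,b)])
S=np.array([(532,237),(646,345),(442,403),(330,283)])/3.33333+[230,140]
for t,s in zip(T,S): print(tri(t,s))
# chute upper end floor corners top view
pad=plane('top',[[408.5,198.5]],.12)[0]
U=plane('top',np.array([(302,87),(302,210)])/f+140,.20); print('chute top',U)
# side avocado & pad centroid
hsv=cv2.cvtColor(cv2.imread('pics/side0.png'),cv2.COLOR_BGR2HSV); m=(hsv[...,2]<70).astype(np.uint8)
for (x0,y0,x1,y1),t in(((270,170,305,206),(200.75,217.75)),((400,275,442,305),(408.5,198.5))):
    s=np.zeros_like(m); s[y0:y1,x0:x1]=m[y0:y1,x0:x1]
    c=max(cv2.findContours(s,cv2.RETR_EXTERNAL,cv2.CHAIN_APPROX_NONE)[0],key=cv2.contourArea)
    M=cv2.moments(c); uv=(M['m10']/M['m00'],M['m01']/M['m00']); print(uv,tri(t,uv))
```

```text
lid [[ 0.6497  0.0229  0.139 ]
 [ 0.649  -0.1207  0.139 ]
 [ 0.5001 -0.1207  0.139 ]
 [ 0.5013  0.0303  0.139 ]] mean [ 0.575  -0.0471  0.139 ]
len 0.14735172374454816 yaw -0.3734493785146924 w 0.14859774905551024 0.1488501581761206
[np.float64(-2.8786796458729254), np.float64(-0.0031118959230790606)]
(array([0.65226553, 0.02184845, 0.13625133]), np.float64(0.00427763523361602))
(array([ 0.64891229, -0.12071007,  0.13926087]), np.float64(1.562700191084843e-05))
(array([ 0.50131349, -0.12120585,  0.14102486]), np.float64(0.003152384877168353))
(array([0.50360098, 0.0294756 , 0.13577586]), np.float64(0.004099607425576867))
chute top [[0.6297454  0.17468828 0.2       ]
 [0.50856703 0.17607319 0.2       ]]
(287.8140703517588, 190.000837520938) (array([0.543977  , 0.342338  , 0.04930764]), np.float64(0.003897319912360266))
(419.8990318118948, 289.9813278008299) (array([ 0.57360342, -0.22014974,  0.11539626]), np.float64(0.002187087395134115))
```

Bin origin is about (0.573,-0.043) with yaw near 0. The pad comes out 176 mm away (178 given) and the lid 148 x 147 mm. The avocado middle is about (0.543,0.343,0.05), with its long axis at 35°.

```bash
cat >> h.py <<'E'
def delta(p,ang=None):
    s=sensors.read_state(); r=R.from_quat(s['tcp_rot']); d=r.inv().apply(np.array(p)-s['tool_pos'])/.3
    x=r.apply([1,0,0]); a=np.degrees(np.arctan2(x[1],x[0])); t=0
    if ang is not None: t=-((ang-a+90)%180-90)/360
    print('t',round(s['time'],2),'pos',s['tool_pos'].round(4),'ang',a.round(1),'w',s['gripper_width'].round(3),'F',s['wrist_force'].round(1),'| shift',d.round(4),'turn',round(t,4), 'q6',s['qpos'][5].round(2))
E
python3 -c "
from h import *
delta([.543,.343,.16],124.8)
delta([.443,.3843,.2],124.8)"
```

```text
Traceback (most recent call last):
  File "h.py", line 25, in delta
    print('t',round(s['time'],2),'pos',s['tool_pos'].round(4),'ang',a.round(1),'w',s['gripper_width'].round(3),'F',s['wrist_force'].round(1),'| shift',d.round(4),'turn',round(t,4), 'q6',s['qpos'][5].round(2))
                                                                                   ^^^^^^^^^^^^^^^^^^^^^^^^
AttributeError: 'float' object has no attribute 'round'
```

```bash
sed -i "s/s\['gripper_width'\].round(3)/round(s['gripper_width'],3)/" h.py
python3 -c "
from h import *
delta([.543,.343,.16],124.8)
delta([.443,.3843,.2],124.8)"
```

```text
t 0.1 pos [0.1851 0.4909 0.2308] ang 69.3 w 1.002 F [-0.6  0.8 -0.2] | shift [-0.0397  1.2901  0.2358] turn -0.1541 q6 1.43
t 0.1 pos [0.1851 0.4909 0.2308] ang 69.3 w 1.002 F [-0.6  0.8 -0.2] | shift [-0.0288  0.9296  0.1026] turn -0.1541 q6 1.43
```

```bash
python3 -m creep '[0,0.1,0,-0.018,1, 0,0.22,0.02,-0.036,1, 0,0.34,0.04,-0.054,1, -0.01,0.46,0.05,-0.072,1, -0.01,0.58,0.07,-0.09,1, -0.02,0.7,0.08,-0.108,1, -0.02,0.82,0.09,-0.126,1, -0.03,0.93,0.1,-0.144,1, -0.03,0.93,0.1,-0.154,1, -0.03,0.93,0.1,-0.154,1]' 40
python3 -c "
from h import *
delta([.543,.343,.15],124.8)
delta([.543,.343,.035],124.8)"
```

```text
time: 0.93
tool_pos: [0.4442, 0.3826, 0.1998]
tcp_rot: [0.464, 0.886, -0.001, -0.0]
wrist_force: [-0.7, 0.5, -0.5]
gripper_width: 0.999
t 0.93 pos [0.4442 0.3826 0.1998] ang 124.8 w 0.999 F [-0.7  0.5 -0.5] | shift [-0.2962  0.1957  0.1658] turn -0.0001 q6 -0.02
t 0.93 pos [0.4442 0.3826 0.1998] ang 124.8 w 0.999 F [-0.7  0.5 -0.5] | shift [-0.2961  0.1966  0.5491] turn -0.0001 q6 -0.02
```

```bash
python3 -m creep '[-0.1,0.07,0.04,0,1, -0.2,0.14,0.1,0,1, -0.296,0.196,0.166,0,1, -0.296,0.196,0.166,0,1, -0.296,0.196,0.166,0,1]'
python3 - <<'E'
from h import *
delta([.543,.343,.035],124.8)
for n,b in(('top',(150,170,270,260)),('side',(250,140,350,215))):
    i=read_camera(n)[b[1]:b[3],b[0]:b[2],::-1]; cv2.imwrite(f'pics/{n}1.png',cv2.resize(i,None,fx=5,fy=5,interpolation=cv2.INTER_CUBIC))
E
```

```text
time: 1.35
tool_pos: [0.5425, 0.3424, 0.1481]
tcp_rot: [0.465, 0.885, -0.002, -0.001]
wrist_force: [-1.1, 0.2, 0.2]
gripper_width: 0.997
t 1.35 pos [0.5425 0.3424 0.1481] ang 124.6 w 0.997 F [-1.1  0.2  0.2] | shift [0.0007 0.0047 0.3771] turn -0.0007 q6 -0.15
```

View pics/side1.png

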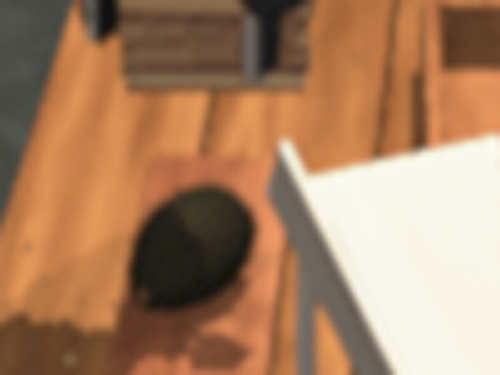

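The side crop shows the two fingers at the top, at (95,15) and (260,50). The avocado at (190,245) lies below and between them, so I descend and grip.

```bash
python3 -m creep '[0,0.004,0.08,0,1, 0,0.004,0.18,0,1, 0,0.004,0.28,0,1, 0,0.004,0.35,0,1, 0,0.004,0.377,0,1, 0,0.004,0.377,0,1, 0,0.004,0.377,0,-1, 0,0.004,0.377,0,-1, 0,0.004,0.377,0,-1, 0,0.004,0.377,0,-1, 0,0.004,0.377,0,-1, 0,0.004,0.377,0,-1, 0,0.004,0.377,0,-1, 0,0.004,0.377,0,-1]' 40
python3 - <<'E'
from h import *
delta([.543,.343,.035],124.8)
for n,b in(('top',(150,170,270,260)),('side',(250,140,350,215))):
    i=read_camera(n)[b[1]:b[3],b[0]:b[2],::-1]; cv2.imwrite(f'pics/{n}2.png',cv2.resize(i,None,fx=5,fy=5,interpolation=cv2.INTER_CUBIC))
E
```

```text
time: 2.62
tool_pos: [0.544, 0.3454, 0.0397]
tcp_rot: [0.464, 0.886, 0.0, 0.0]
wrist_force: [-1.9, 1.3, 6.2]
gripper_width: 0.663
t 2.62 pos [0.544  0.3454 0.0397] ang 124.7 w 0.663 F [-1.9  1.3  6.2] | shift [-0.0046 -0.0074  0.0156] turn -0.0002 q6 -0.15
```

View pics/side2.png

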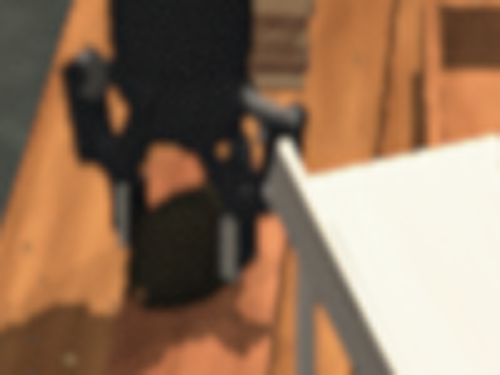

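Gripped at 56 mm opening, somewhat above the equator. I regrip lower for security.

```bash
python3 -m creep '[0,0,0,0,1, 0,0,0,0,1, 0,0,0,0,1, -0.003,-0.005,0.02,0,1, -0.003,-0.005,0.033,0,1, -0.003,-0.005,0.033,0,1, -0.003,-0.005,0.033,0,-1, -0.003,-0.005,0.033,0,-1, -0.003,-0.005,0.033,0,-1, -0.003,-0.005,0.033,0,-1, -0.003,-0.005,0.033,0,-1, -0.003,-0.005,0.033,0,-1, -0.003,-0.005,0.033,0,-1]' 50
python3 - <<'E'
from h import *
delta([.543,.343,.035],124.8)
E
```

```text
time: 3.8
tool_pos: [0.5436, 0.344, 0.0302]
tcp_rot: [0.464, 0.886, 0.001, 0.0]
wrist_force: [-0.6, -0.5, 6.6]
gripper_width: 0.664
t 3.8 pos [0.5436 0.344  0.0302] ang 124.7 w 0.664 F [-0.6 -0.5  6.6] | shift [-0.0014 -0.0036 -0.0159] turn -0.0002 q6 -0.16
```

```bash
python3 -m creep '[0,0,-0.04,0,-1, 0,0,-0.12,0,-1, 0,0,-0.22,0,-1, 0,0,-0.34,0,-1, 0,0,-0.46,0,-1, 0,0,-0.58,0,-1, 0,0,-0.7,0,-1, 0,0,-0.8,0,-1, 0,0,-0.87,0,-1, 0,0,-0.9,0,-1, 0,0,-0.9,0,-1, 0,0,-0.9,0,-1]'
python3 - <<'E'
from h import *
delta([.571,.1,.30],90.3)
i=read_camera('side')[30:230,220:420,::-1]; cv2.imwrite('pics/side3.png',cv2.resize(i,None,fx=3,fy=3,interpolation=cv2.INTER_CUBIC))
E
```

```text
time: 4.8
tool_pos: [0.543, 0.3436, 0.2993]
tcp_rot: [0.464, 0.886, 0.0, 0.0]
wrist_force: [-0.6, 0.2, -2.2]
gripper_width: 0.665
t 4.8 pos [0.543  0.3436 0.2993] ang 124.7 w 0.665 F [-0.6  0.2 -2.2] | shift [-0.7205 -0.3858 -0.0027] turn 0.0956 q6 -0.16
```

View pics/side3.png

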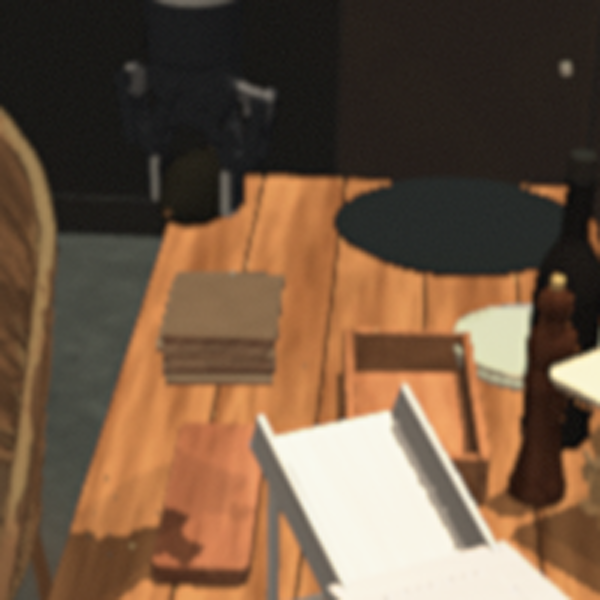

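The crop shows the board empty and the avocado held between the fingers at (195,185). The extra 2.2 N fits its mass, so I carry it over the chute.

```bash
python3 -m creep '[-0.04,-0.02,0,0.008,-1, -0.12,-0.06,0,0.02,-1, -0.21,-0.11,0,0.032,-1, -0.3,-0.16,0,0.044,-1, -0.39,-0.21,0,0.056,-1, -0.48,-0.26,0,0.068,-1, -0.57,-0.305,0,0.08,-1, -0.65,-0.35,0,0.09,-1, -0.7,-0.375,0,0.0956,-1, -0.72,-0.386,0,0.0956,-1, -0.72,-0.386,0,0.0956,-1, -0.72,-0.386,0,0.0956,-1, -0.72,-0.386,0,0.0956,-1]'
python3 - <<'E'
from h import *
delta([.571,.1,.175],90.3)
i=read_camera('side')[30:330,220:520,::-1]; cv2.imwrite('pics/side4.png',cv2.resize(i,None,fx=2,fy=2,interpolation=cv2.INTER_CUBIC))
i=read_camera('top')[130:280,180:430,::-1]; cv2.imwrite('pics/top4.png',cv2.resize(i,None,fx=3,fy=3,interpolation=cv2.INTER_CUBIC))
E
```

```text
time: 5.93
tool_pos: [0.5701, 0.101, 0.2978]
tcp_rot: [0.704, 0.71, -0.001, -0.001]
wrist_force: [-0.5, 0.7, -1.7]
gripper_width: 0.667
t 5.93 pos [0.5701 0.101  0.2978] ang 90.4 w 0.667 F [-0.5  0.7 -1.7] | shift [-0.0035  0.0037  0.4095] turn 0.0003 q6 0.04
```

View pics/side4.png

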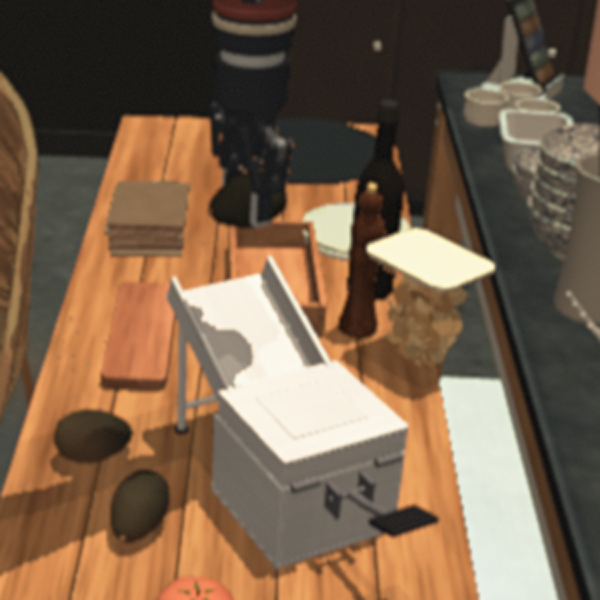

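View pics/top4.png

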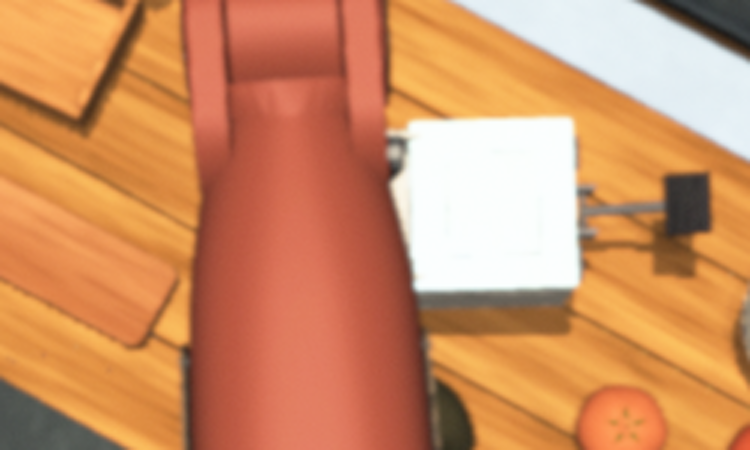

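```bash
python3 - <<'E'
from h import *
def py(uv,y):
    o,v=rays('side',uv); return o+v*((y-o[1])/v[:,1])[:,None]
print(py(np.array([(210,200),(288,200),(235,225),(247,198),(262,215)])/2+[220,30],.101))
E
python3 -c "
import cv2; i=cv2.imread('pics/side4.png')[130:240,180:320]; cv2.imwrite('pics/s4z.png',cv2.resize(cv2.convertScaleAbs(i,alpha=2.0,beta=20),None,fx=5,fy=5))"
```

```text
[[0.52772295 0.101      0.32437344]
 [0.62288438 0.101      0.30659407]
 [0.55859279 0.101      0.28953015]
 [0.57193511 0.101      0.31841604]
 [0.59133071 0.101      0.29491778]]
```

View pics/s4z.png

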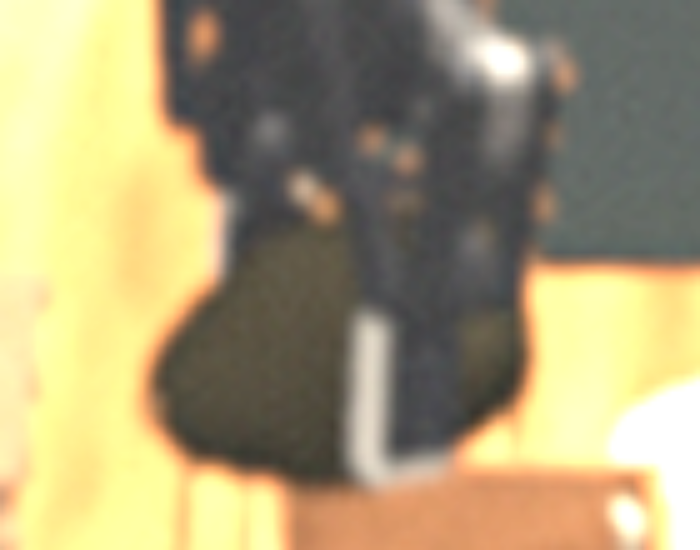

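The avocado spans x of about 0.528 to 0.62, so its centre is near 0.574, level with the chute centre and lying across it. Lowering.

```bash
python3 -m creep '[-0.005,0.003,0.06,0,-1, -0.01,0.003,0.14,0,-1, -0.02,0.003,0.22,0,-1, -0.022,0.003,0.3,0,-1, -0.022,0.003,0.36,0,-1, -0.022,0.003,0.4,0,-1, -0.022,0.003,0.42,0,-1, -0.022,0.003,0.43,0,-1, -0.022,0.003,0.43,0,-1, -0.022,0.003,0.43,0,-1]'
python3 - <<'E'
from h import *
delta([.571,.095,.166],90.3)
i=read_camera('side')[130:330,270:470,::-1]; cv2.imwrite('pics/side5.png',cv2.resize(i,None,fx=3,fy=3,interpolation=cv2.INTER_CUBIC))
E
```

```text
time: 6.87
tool_pos: [0.5715, 0.0948, 0.1699]
tcp_rot: [0.704, 0.71, 0.0, -0.0]
wrist_force: [-0.7, -0.2, -1.5]
gripper_width: 0.664
t 6.87 pos [0.5715 0.0948 0.1699] ang 90.5 w 0.664 F [-0.7 -0.2 -1.5] | shift [ 0.0007 -0.0018  0.0131] turn 0.0004 q6 0.03
```

View pics/side5.png

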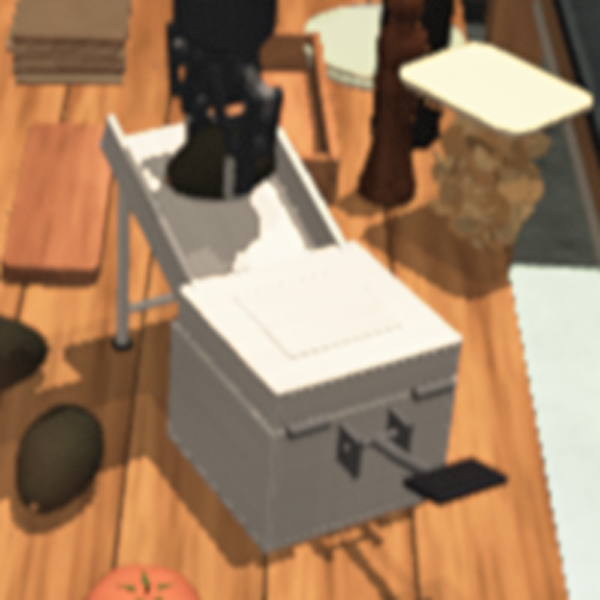

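The avocado at (225,165) is centred between the chute walls with no contact force. I go slightly lower, release gently, then rise.

```bash
python3 -m creep '[0,-0.001,0.008,0,-1, 0,-0.001,0.012,0,-1, 0,-0.001,0.012,0,-1]'
python3 -m creep '[0,0,0,0,0.45, 0,0,0,0,0.6, 0,0,0,0,0.6, 0,0,0,0,0.7, 0,0,0,0,0.7, 0,0,0,0,0.7]'
python3 - <<'E'
from h import *
delta([.571,.095,.166],90.3)
i=read_camera('side')[130:330,270:470,::-1]; cv2.imwrite('pics/side6.png',cv2.resize(i,None,fx=3,fy=3,interpolation=cv2.INTER_CUBIC))
E
```

```text
time: 7.17
tool_pos: [0.5715, 0.0947, 0.1667]
tcp_rot: [0.704, 0.71, 0.0, 0.0]
wrist_force: [0.7, 0.6, -1.2]
gripper_width: 0.663
time: 7.67
tool_pos: [0.5715, 0.0947, 0.1667]
tcp_rot: [0.704, 0.71, 0.0, 0.0]
wrist_force: [-0.7, -0.6, 0.3]
gripper_width: 0.848
t 7.67 pos [0.5715 0.0947 0.1667] ang 90.5 w 0.848 F [-0.7 -0.6  0.3] | shift [ 0.001  -0.0017  0.0024] turn 0.0004 q6 0.03
```

View pics/side6.png

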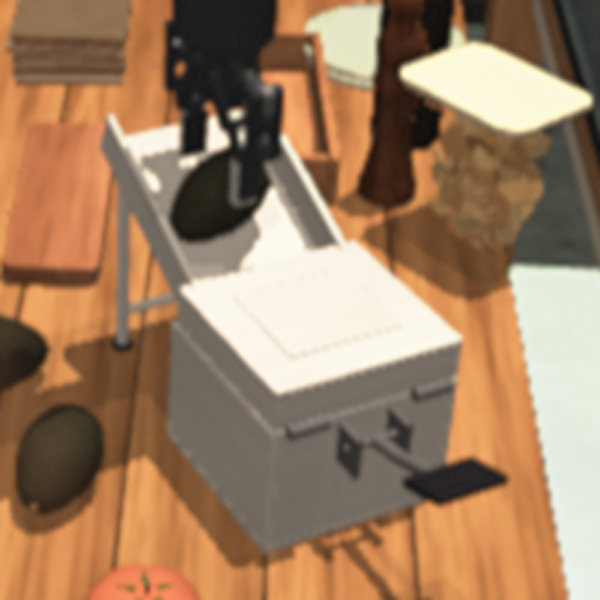

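The avocado is down on the chute at (220,195), leaning on the lower finger and slightly yawed. I rise straight up.

```bash
python3 -m creep '[0,0,-0.01,0,0.7, 0,0,-0.03,0,0.7, 0,0,-0.06,0,0.7, 0,0,-0.1,0,0.7, 0,0,-0.16,0,0.7, 0,0,-0.24,0,0.7, 0,0,-0.34,0,0.7, 0,0,-0.43,0,0.5, 0,0,-0.45,0,0, 0,0,-0.45,0,-1, 0,0,-0.45,0,-1]'
python3 - <<'E'
from h import *
delta([.573,-.08,.30],90.3)
delta([.573,-.2205,.14],90.3)
i=read_camera('side')[130:330,270:470,::-1]; cv2.imwrite('pics/side7.png',cv2.resize(i,None,fx=3,fy=3,interpolation=cv2.INTER_CUBIC))
E
```

```text
time: 8.63
tool_pos: [0.5714, 0.0947, 0.3018]
tcp_rot: [0.704, 0.71, 0.001, 0.0]
wrist_force: [0.3, -0.9, -1.5]
gripper_width: 0.335
t 8.63 pos [0.5714 0.0947 0.3018] ang 90.5 w 0.335 F [ 0.3 -0.9 -1.5] | shift [-0.5825  0.0006  0.006 ] turn 0.0004 q6 0.03
t 8.63 pos [0.5714 0.0947 0.3018] ang 90.5 w 0.335 F [ 0.3 -0.9 -1.5] | shift [-1.0509 -0.0038  0.5392] turn 0.0004 q6 0.03
```

View pics/side7.png

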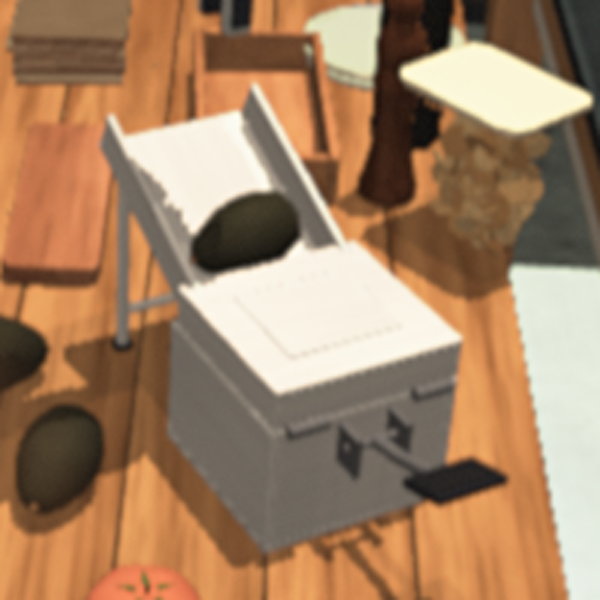

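The avocado at (248,230) rests across the chute against the closed lid. Next I move over the lever with the fingers shut.

```bash
python3 -m creep '[-0.06,0,0,0,-1, -0.15,0,0,0,-1, -0.26,0,0,0,-1, -0.37,0,0,0,-1, -0.48,0,0,0,-1, -0.59,0,0.02,0,-1, -0.7,0,0.06,0,-1, -0.81,0,0.1,0,-1, -0.9,0,0.16,0,-1, -0.97,0,0.25,0,-1, -1,0,0.34,0,-1, -1,0,0.38,0,-1, -1,0,0.38,0,-1]'
python3 - <<'E'
from h import *
delta([.573,-.2205,.13],90.3)
delta([.573,-.2205,.078],90.3)
i=read_camera('side')[130:330,320:520,::-1]; cv2.imwrite('pics/side8.png',cv2.resize(i,None,fx=3,fy=3,interpolation=cv2.INTER_CUBIC))
E
```

```text
time: 9.77
tool_pos: [0.5704, -0.2048, 0.1821]
tcp_rot: [0.705, 0.709, -0.001, -0.004]
wrist_force: [0.1, -0.0, -0.1]
gripper_width: 0.002
t 9.77 pos [ 0.5704 -0.2048  0.1821] ang 90.4 w 0.002 F [ 0.1 -0.  -0.1] | shift [-0.0532  0.0096  0.1733] turn 0.0002 q6 -0.47
t 9.77 pos [ 0.5704 -0.2048  0.1821] ang 90.4 w 0.002 F [ 0.1 -0.  -0.1] | shift [-0.0539  0.0109  0.3467] turn 0.0002 q6 -0.47
```

View pics/side8.png

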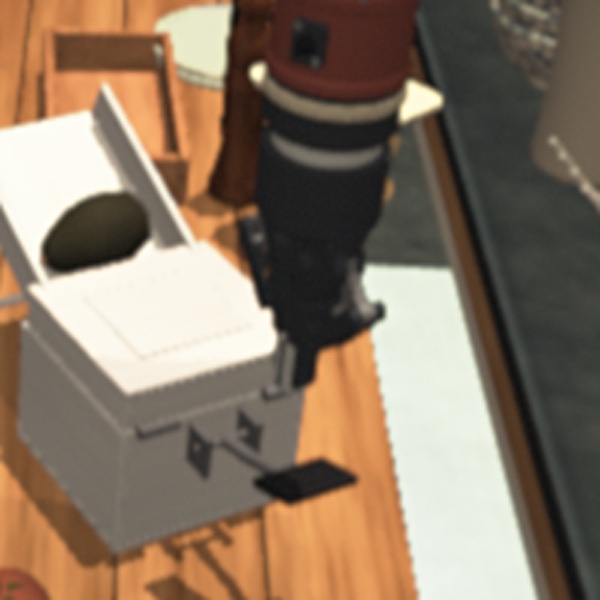

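```bash
python3 -m creep '[-0.03,0.005,0.02,0,-1, -0.055,0.01,0.08,0,-1, -0.055,0.01,0.15,0,-1, -0.055,0.01,0.19,0,-1, -0.055,0.01,0.205,0,-1, -0.055,0.01,0.215,0,-1, -0.055,0.01,0.225,0,-1, -0.055,0.01,0.225,0,-1]'
python3 - <<'E'
from h import *
delta([.573,-.2205,.078],90.3)
i=read_camera('side')[130:330,320:520,::-1]; cv2.imwrite('pics/side9.png',cv2.resize(i,None,fx=3,fy=3,interpolation=cv2.INTER_CUBIC))
E
```

```text
time: 10.48
tool_pos: [0.5749, -0.2215, 0.1179]
tcp_rot: [0.704, 0.71, -0.001, -0.002]
wrist_force: [-1.2, 0.5, 1.1]
gripper_width: -0.001
t 10.48 pos [ 0.5749 -0.2215  0.1179] ang 90.4 w -0.001 F [-1.2  0.5  1.1] | shift [ 0.0031 -0.0059  0.133 ] turn 0.0003 q6 -0.49
```

View pics/side9.png

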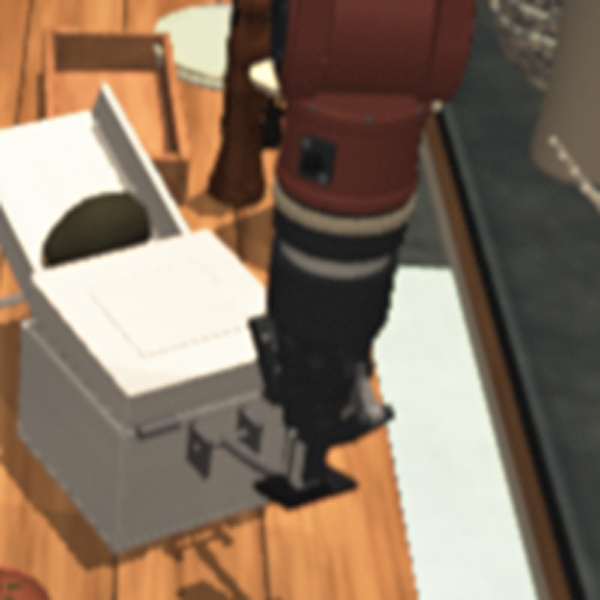

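Fingertips are on the pad at (305,485) and the lid has just begun to rise. I press slowly and hold.

```bash
python3 -m creep '[0,-0.004,0.01,0,-1, 0,-0.004,0.02,0,-1, 0,-0.004,0.03,0,-1, 0,-0.004,0.04,0,-1, 0,-0.004,0.05,0,-1, 0,-0.004,0.06,0,-1, 0,-0.004,0.07,0,-1, 0,-0.004,0.08,0,-1, 0,-0.004,0.09,0,-1, 0,-0.004,0.1,0,-1, 0,-0.004,0.11,0,-1, 0,-0.004,0.12,0,-1, 0,-0.004,0.128,0,-1, 0,-0.004,0.133,0,-1, 0,-0.004,0.133,0,-1, 0,-0.004,0.133,0,-1, 0,-0.004,0.133,0,-1, 0,-0.004,0.133,0,-1, 0,-0.004,0.133,0,-1, 0,-0.004,0.133,0,-1]'
python3 - <<'E'
from h import *
delta([.573,-.2205,.078],90.3)
i=read_camera('side')[100:330,270:500,::-1]; cv2.imwrite('pics/side10.png',cv2.resize(i,None,fx=2.6,fy=2.6,interpolation=cv2.INTER_CUBIC))
i=read_camera('top')[130:280,180:430,::-1]; cv2.imwrite('pics/top10.png',cv2.resize(i,None,fx=3,fy=3,interpolation=cv2.INTER_CUBIC))
E
```

```text
time: 12.2
tool_pos: [0.5739, -0.2213, 0.0782]
tcp_rot: [0.704, 0.71, -0.0, -0.002]
wrist_force: [2.8, -3.8, 3.5]
gripper_width: -0.006
t 12.2 pos [ 0.5739 -0.2213  0.0782] ang 90.4 w -0.006 F [ 2.8 -3.8  3.5] | shift [ 0.0026 -0.0031  0.0008] turn 0.0004 q6 -0.49
```

View pics/side10.png

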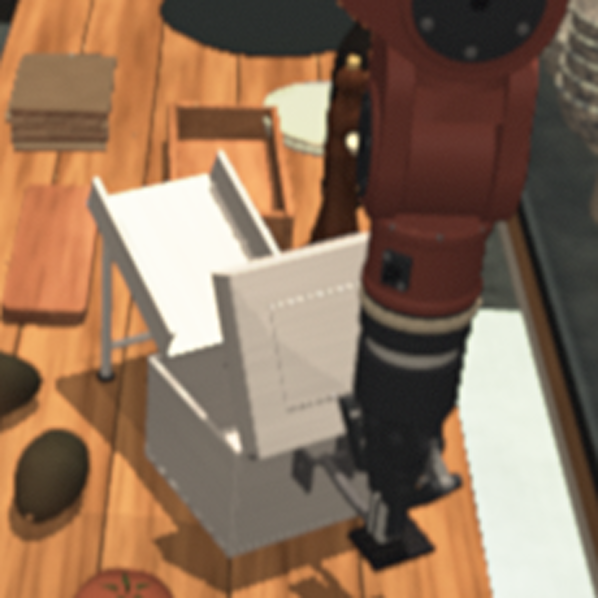

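View pics/top10.png

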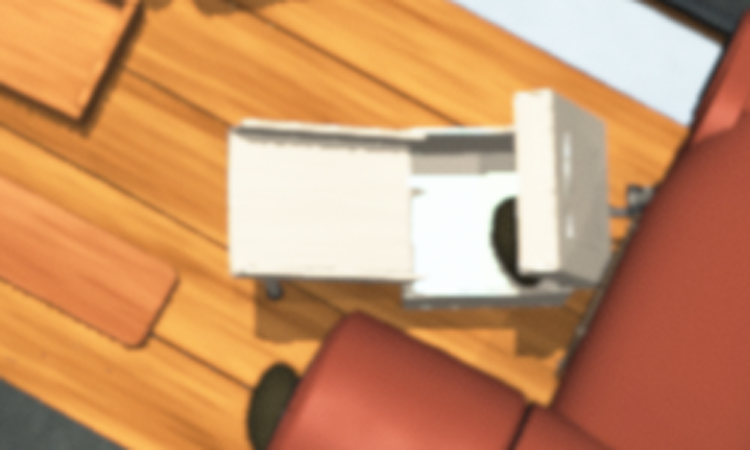

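The lid is wide open and the chute empty. The top view shows the avocado inside the box at (510,240). I hold a moment longer, then let the lever rise.

```bash
python3 -m creep '[0,0,0,0,-1, 0,0,0,0,-1, 0,0,0,0,-1, 0,0,0,0,-1, 0,0,0,0,-1, 0,0,0,0,-1, 0,0,-0.02,0,-1, 0,0,-0.04,0,-1, 0,0,-0.06,0,-1, 0,0,-0.08,0,-1, 0,0,-0.1,0,-1, 0,0,-0.12,0,-1, 0,0,-0.14,0,-1, 0,0,-0.17,0,-1, 0,0,-0.22,0,-1, 0,0,-0.28,0,-1, 0,0,-0.36,0,-1, 0,0,-0.44,0,-1, 0,0,-0.5,0,-1, 0,0,-0.5,0,-1]'
python3 -m creep '[0,0,0,0,-1, 0,0,0,0,-1, 0,0,0,0,-1, 0,0,0,0,-1, 0,0,0,0,-1, 0,0,0,0,-1, 0,0,0,0,-1, 0,0,0,0,-1, 0,0,0,0,-1, 0,0,0,0,-1, 0,0,0,0,-1, 0,0,0,0,-1]'
python3 - <<'E'
from h import *
i=read_camera('side')[100:400,220:500,::-1]; cv2.imwrite('pics/side11.png',cv2.resize(i,None,fx=2,fy=2,interpolation=cv2.INTER_CUBIC))
i=read_camera('top')[130:310,180:480,::-1]; cv2.imwrite('pics/top11.png',cv2.resize(i,None,fx=2.6,fy=2.6,interpolation=cv2.INTER_CUBIC))
E
```

```text
time: 13.97
tool_pos: [0.576, -0.2224, 0.2329]
tcp_rot: [0.704, 0.71, 0.0, 0.001]
wrist_force: [0.0, 0.1, -0.3]
gripper_width: 0.0
time: 14.97
tool_pos: [0.576, -0.2224, 0.2329]
tcp_rot: [0.704, 0.71, 0.0, 0.001]
wrist_force: [0.6, 0.4, 0.3]
gripper_width: 0.003
```

View pics/side11.png

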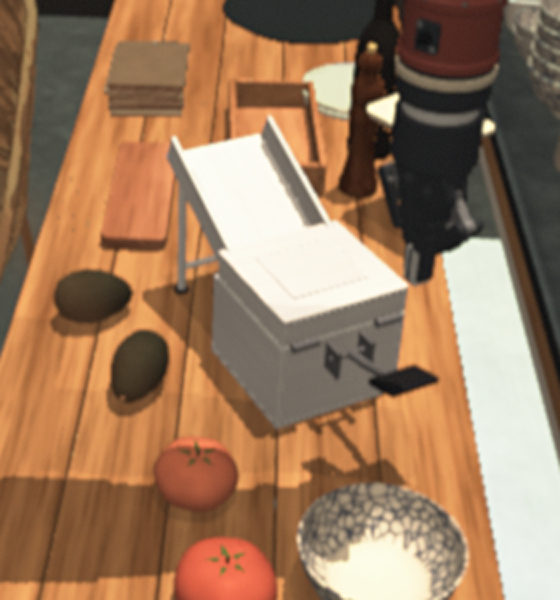

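View pics/top11.png

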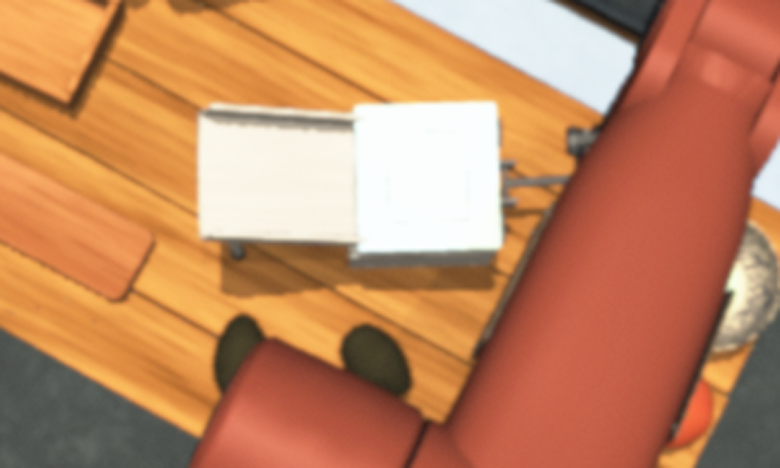

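The lid is shut at (310,265 in the side crop), the chute and board are empty, and the lever is back at rest. The good avocados and tomatoes stand as before, and the tool is clear.

```bash
python3 -c "
from bench import job; print(job.finish_job())"
```

```text
the job is handed in; nothing more can be done
None
```

The spoiled avocado is in the scrap bin and the lid has closed again. I handed the job in after about 15 s of robot time; the hand-in reports no verdict.

- **Placing:** I gripped the avocado across its width, regripping once lower for a firmer hold, and released it about 14 mm above the chute floor. It turned slightly against the lower finger. Once the gripper lifted clear, it lay across the chute against the closed lid.
- **Lever:** I pressed the pad down about 40 mm with closed fingers and held it. The top camera showed the avocado inside the box before I let the lever rise.
- **Last checks:** The lid is shut, the lever is back at rest, and the chute and board are empty. The tool is about 11 cm above the pad with no force on it. The two good avocados and the tomatoes look unmoved, judged by eye in the final pictures rather than measured. From above, the arm partly hid some of them.
- **Measurement spread:** No check failed. The two camera views differed by up to 4 mm on some points, and the grip closed at 56 mm where the avocado's width is given as 59 mm.

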